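Clamp the reagent bottle in the quick-release cradle

TASK

Stand the smaller of the two capped plastic bottles upright in the bottle cradle on top of the bench shaker, setting it down gently between the V and the open jaw. Then push (do not grip) the cradle's cam handle round clockwise, seen from above, until it snaps over centre and stays shut by itself with the bottle clamped fully home in the V. Feel for the snap and do not force the handle on against its stop; leave everything else on the bench where it is.

Things in the scene. Friction and masses are not known exactly. Their poses are not given: they have to be found in the camera images.
- bottle: smaller white plastic reagent bottle, 0.34 kg nominal (varies): round body 60 mm diameter up to 124 mm high (rounded shoulder above about 100 mm), ribbed screw cap (does not turn) 35 mm diameter from 125 to 144 mm, the easy place to grip from above. Origin: centre of its underside; z up along its axis
- cradle: fixed bottle cradle on a grey shaker housing; its plate (186 x 84 mm, top at z = 80 mm) is the floor the bottle stands on. Origin: at bench level under the axis of the seated bottle; x points from the cam handle over the jaw to the V. The V: two upright faces at 45 degrees, tops at z = 129 mm, touching a seated bottle on its +x side at +/-45 degrees. Plate from x = -126 to +60 mm. z up
- seat (a point): on the cradle floor (80 mm above the bench), the point where the centre of the bottle's underside stands when it is fully home in the V
- load_point (a point): on the cradle floor 5 mm to the jaw side of seat: the place for lowering the bottle; it clears the V by 5 mm and the open pad by 5 to 9 mm along the cradle's x, and by about 5 mm to either side
- pivot (a point): on the vertical axis of the cam handle, 132 mm above the bench; cradle frame x = -100 mm, y = 0. After 0.6 rad of nearly free swing a spring resists: at most about 1 N m (11 N at 85 mm from the pivot) near 1.6 rad, then ever less; at dead centre, 2.5 rad, it turns over, throws the handle the last 0.17 rad to its stop in about 0.2 s and holds it there. Let go earlier, it springs back
- cam_handle: black cam handle; origin on the pivot axis at bench level, x along the bar, z up. Bar 14 mm wide, z 124 to 140 mm, from a 32 mm hub cap (top 146 mm) out to 106 mm. Swings 2.67 rad clockwise, from about the cradle's -y (open) over -x to a hard stop; it is indexed on its hub, so all angles are shifted by one unmarked angle within 0.3 rad, and starts 0 to 0.55 rad into it. Over 30 N damages it
- handle_end (a point): centre of the round end of the cam handle (18 mm across, z 122 to 142 mm), 106 mm from the pivot axis, 132 mm above the bench. The flasks that its path crosses are 110 mm tall
- jaw_face (a point): front face of the steel jaw block that the cam drives, 106 mm above the bench; in the cradle frame x = -55 to -50.5 mm at the start (open) and about -39 mm when locked
- pad: sprung rubber pad, its front 11 mm before the jaw face, 36 mm wide, z 91 to 121 mm; its front is at cradle x = -44 to -40 mm at the start; presses the locked bottle with about 10 to 14 N. Origin: that of the cradle with the jaw fully open; moves with the jaw
- big_bottle: larger white plastic reagent bottle with ribbed cap, 68 mm diameter, 164 mm tall, stands near the smaller one; too big for the cradle; bystander; origin: centre of its underside
- timer: small white kitchen-type timer, 48 x 64 x 59 mm; bystander; origin: centre of its underside
- tape: roll of adhesive tape lying flat, 96 mm across, 25 mm high; bystander; origin: centre of its underside
- marker: marker pen lying on the bench, 135 mm long, 17 mm thick; bystander; origin: centre of its underside
Things that resemble listed ones, but are neither listed nor needed, are in the scene too. Leave any pink look-alike of the bottle alone.

How it is judged (in metres and radians):
On the way, in this order (a step that is already met when the one before it is completed fails the run):
1. the bottle stands upright on the cradle floor between the V and the open jaw, let go (z of bottle in the frame of seat between -0.004 and 0.004 m and horizontal distance between bottle and seat below 0.014 m and angle between bottle's own z axis and vertical below 0.08 rad and x of jaw_face in the frame of cradle below -0.0495 m and contact force between the fingers and bottle below 0.1 N), for 0.2 s.
2. the cam has driven the jaw home and the pad presses on the bottle (x of jaw_face in the frame of cradle above -0.041 m and contact force between pad and bottle above 4 N), for 0.2 s.
At the end, for the whole second after the job is handed in: The smaller bottle stands upright (0.05 rad) on the cradle floor (4 mm), its axis within 4 mm of the seat in the V; the jaw face is over 14 mm forward of its fully open place, the pad presses the bottle with over 4 N; the handle is let go, still, and stays shut by itself (all of step 2 and z of bottle in the frame of seat between -0.004 and 0.004 m and horizontal distance between bottle and seat below 0.004 m and angle between bottle's own z axis and vertical below 0.05 rad and linear speed of cam_handle below 0.02 m/s and contact force between the fingers and cam_handle below 0.1 N); the robot touches nothing.
It fails at once if the handle is forced: more than 30 N between the fingers and the cam handle (contact force between the fingers and cam_handle above 30 N).
It fails at once if the bottle is banged or pressed into the cradle with more than 60 N (contacts summed) (contact force between bottle and cradle above 60 N).
It fails at once if the bottle is tipped by more than 0.4 rad (angle between bottle's own z axis and vertical above 0.4 rad).
It fails at once if a bystander is moved by more than 20 mm (distance of any of big_bottle, timer, tape, marker from where it was at the start of the episode above 0.02 m).
It also fails if it takes over 72 s, if anything falls off the work surface, if the arm or the gripper's body presses on something with over 40 N, if the wrist force passes 120 N, or if a joint passes its speed limit or range.

ROBOT

A 6-joint arm with a two-finger parallel gripper is mounted at the origin on a cart in front of the work surface, level with it; the furniture and walls round the work are solid. World frame = base frame: x ahead of the robot, y to its left, z up, the work surface at z = 0. Lengths are in mm, angles in rad, forces in N, time in s.
With the tool pointing down it reaches from about 300 to 775 mm from the base axis. Payload 14.6 kg.
Tool frame: the origin (TCP) lies on the centre line of the jaws, within the pads' length; the fingertips stand 25 mm ahead of it and the grasp point (between the pads) lies 6 mm ahead of it; z points along the fingers, y is the line along which they close (so a half turn about z gives the same grasp; the last joint's range is limited). The gripper opens to 85 mm and grips with 20 to 120 N. Pads are 22 mm wide; open, the fingers measure 114 mm over their backs; the gripper's body (76 mm by 85 mm) begins 54 mm behind the grasp point. The pads swing forward as they close: fully open they stand 13 mm farther back than shut.
Start: joints at [1.224, 0.3, 1.521, -0, 1.321, -0.067], TCP at [151.888, 528.602, 256.281] pointing down, gripper open.
Joint ranges: [-3.03, 3.03], [-0.79, 2.21], [0.23, 2.52], [-1.04, 4.18], [0, 3.07], [-2.55, 2.55]. Speed limits (rad/s): [2.22, 2.22, 2.57, 3.14, 3.14, 3.14].

INTERFACE

Orientations are given as a unit quaternion [x, y, z, w].
In Python, from workcell import env gives the robot as it stands. The module is installed in compiled form; this text tells all that it offers. Calls block until the motion is done:
- env.move_ptp(position, orientation): joint-space move of the TCP to a pose.
- env.move_l(position, feed=150, ori=None): straight line of the TCP; ori=None keeps the orientation; feed is the mean speed in mm/s.
- env.set_joints(angles): joint-space move.
- env.let_go() and env.grasp(squeeze=None): open the fingers fully, or close them until they stop; squeeze is the grip in N (None keeps the last).
- env.hold(seconds).
- env.solve_ik(position, orientation): joint angles nearest the present ones, or None.
- env.observe(): the state.
- env.camera(name): name is "scene" or "top" or "wrist"; returns the picture (420x560x3 uint8, red, green, blue); there is no depth.
- env.camera_info(name): a dict with "K" (3x3 intrinsics, pixels), "origin" and "attitude" of the camera in the world. Camera axes: x right, y down, z forward; pixel columns grow to the right and rows downward; lengths in mm; the calibration is good to about 2 mm. The wrist camera is an equidistant fisheye: a pixel r from the principal point sees the ray r / f radians off the axis. A picture is of the moment at which its call begins: read the wrist's pose just before it. camera_info takes no time and is no camera call; for the wrist camera it gives the pose at the moment of the call.
A pose or a line that the arm cannot do raises env.Unreachable and nothing moves.
- env.finish_job(): hands the job in; it is judged then, once.
The state is a dict: "time": time; "joint_pos": joint angles; "qd": joint speeds; "effort": joint torques, N m; "tcp_pos": TCP position; "eef_rot": TCP orientation; "wrist_force": force on the tool from outside, world axes, zero at the start; "moment": the same for the moment, N m; "grip_width": finger opening in mm; "grasp_force": force on a finger pad.
Only numpy, scipy, OpenCV 4.12 (cv2) and the standard library are available. Lean on these libraries where they do the work, as an engineer would, in place of code of your own. Each camera call takes 0.05 s, during which the arm holds its last target. There are 200 camera calls.

## Working session

There is one attempt and no reset: what is moved stays moved. The work goes in short steps, each a Python script; the robot and the scene stay as the last script left them, time stands still between calls to the robot, and variables do not carry over. Pictures are saved under pics/ and viewed, at most 10 in all, crops included, and the job is handed in when it is done.

```bash
mkdir -p pics
cat > h.py <<'E'
from workcell import env
import numpy as np, cv2
from scipy.spatial.transform import Rotation as R
np.set_printoptions(precision=3,suppress=True)
def att(i):
    a=np.array(i["attitude"],float)
    return a if a.shape==(3,3) else R.from_quat(a).as_matrix()
def ray(name,u,v,i=None):
    i=i or env.camera_info(name);K=np.array(i["K"])
    x=(u-K[0,2])/K[0,0];y=(v-K[1,2])/K[1,1]
    if name=="wrist":
        r=np.hypot(x,y);d=np.array([np.sin(r)*x/r,np.sin(r)*y/r,np.cos(r)]) if r>0 else np.array([0,0,1.])
    else: d=np.array([x,y,1.])
    return np.array(i["origin"],float),att(i)@d
def at_z(name,u,v,z,i=None):
    o,d=ray(name,u,v,i);return o+d*(z-o[2])/d[2]
def proj(name,P,i=None):
    i=i or env.camera_info(name);K=np.array(i["K"])
    p=att(i).T@(np.array(P,float)-np.array(i["origin"]))
    if name=="wrist":
        r=np.hypot(p[0],p[1]);t=np.arctan2(r,p[2]);x,y=p[:2]/r*t
    else: x,y=p[:2]/p[2]
    return np.array([K[0,0]*x+K[0,2],K[1,1]*y+K[1,2]])
def snap(name,f,crop=None,s=1):
    im=env.camera(name)[:,:,::-1].copy()
    if crop: a,b,c,d=crop;im=im[b:d,a:c]
    cv2.imwrite("pics/"+f,cv2.resize(im,None,fx=s,fy=s,interpolation=cv2.INTER_CUBIC))
E
python3 - <<'E'
from h import *
snap("top","top.png",s=1.4);snap("scene","scene.png",s=1.4)
print(env.camera_info("top"),env.camera_info("scene"),env.camera_info("wrist"),env.observe())
E
```

```text
{'K': array([[446.089,   0.   , 281.287],
       [  0.   , 446.089, 204.831],
       [  0.   ,   0.   ,   1.   ]]), 'origin': array([ 487.11 , -132.774, 1193.683]), 'attitude': array([ 0.712, -0.702,  0.025, -0.015])} {'K': array([[397.352,   0.   , 271.078],
       [  0.   , 397.352, 209.418],
       [  0.   ,   0.   ,   1.   ]]), 'origin': array([ 106.025, -530.54 ,  837.319]), 'attitude': array([ 0.863, -0.387,  0.124, -0.301])} {'K': array([[325.192,   0.   , 281.967],
       [  0.   , 325.192, 210.8  ],
       [  0.   ,   0.   ,   1.   ]]), 'origin': array([ 83.7  , 549.096, 374.461]), 'attitude': array([0.791, 0.595, 0.086, 0.115])} {'time': 0.1, 'joint_pos': array([ 1.224,  0.3  ,  1.522,  0.   ,  1.321, -0.067]), 'qd': array([-0.   , -0.   , -0.002, -0.   , -0.   , -0.   ]), 'effort': array([  0.002, -54.438, -36.236,   0.   ,   0.003,  -0.   ]), 'tcp_pos': array([151.831, 528.414, 255.757]), 'eef_rot': array([ 0.139,  0.99 , -0.001, -0.   ]), 'wrist_force': array([-0.696, -0.226, -0.88 ]), 'moment': array([-0.   ,  0.001, -0.011]), 'grasp_force': 0.0, 'grip_width': 84.97303917762957}
```

View pics/top.png

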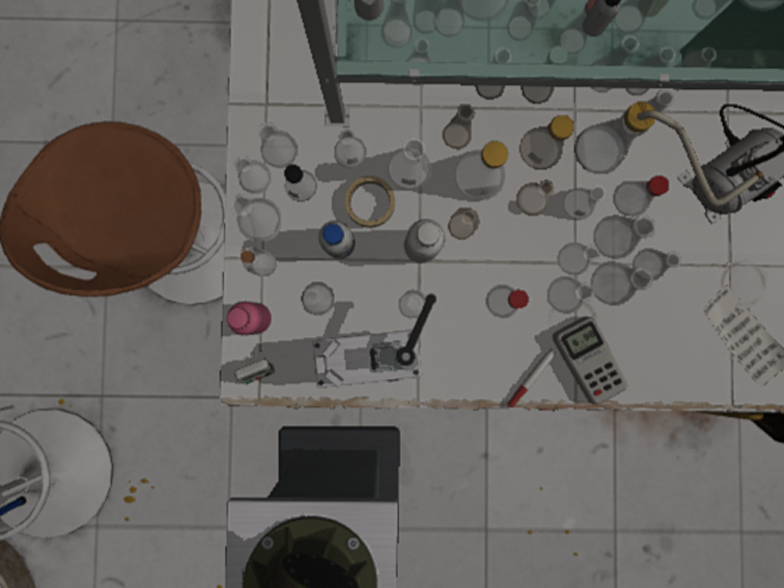

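View pics/scene.png

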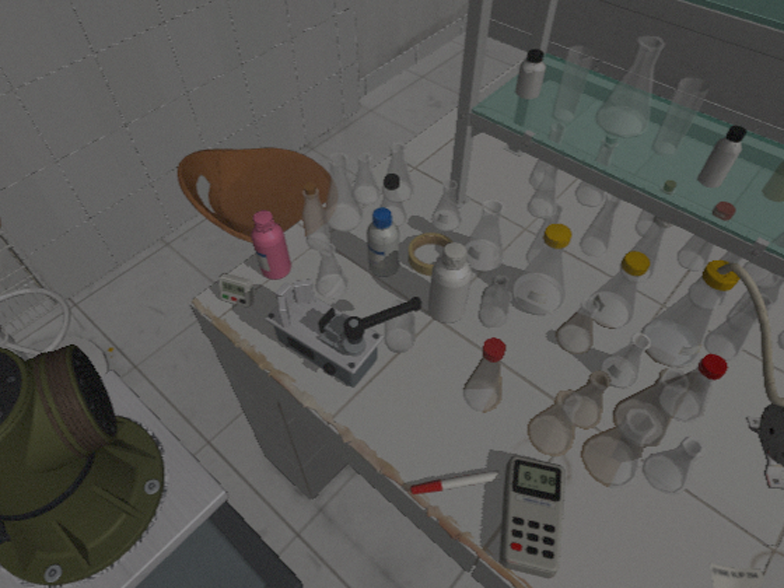

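Candidates (1.4x pixels, top/scene): blue-cap bottle (334,235)/(382,240), white-cap bottle (427,240)/(452,285), black-cap vessel (295,175)/(392,190), pink look-alike (250,318)/(270,245). By the description, the smaller white one is the blue-cap bottle, and the white-cap one is the big bottle. I'll check that in a close crop.

Run:
```python
from h import *
t=env.camera("top")[:,:,::-1];s=env.camera("scene")[:,:,::-1]
cv2.imwrite("pics/raw_top.png",t);cv2.imwrite("pics/raw_scene.png",s)
z=lambda im,a,b,c,d,k:cv2.resize(im[b:d,a:c],None,fx=k,fy=k,interpolation=cv2.INTER_CUBIC)
cv2.imwrite("pics/c1.png",z(t,190,100,350,290,4)[:, :][:600] if 0 else z(t,190,130,350,280,4))   # x4 from (190,130)
cv2.imwrite("pics/c2.png",z(s,170,120,360,270,4))   # x4 from (170,120)
```

```text
(no output)
```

View pics/c1.png

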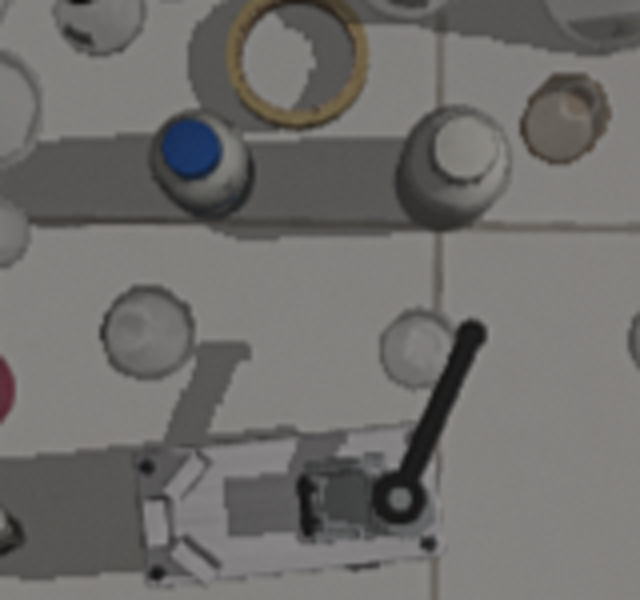

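View pics/c2.png

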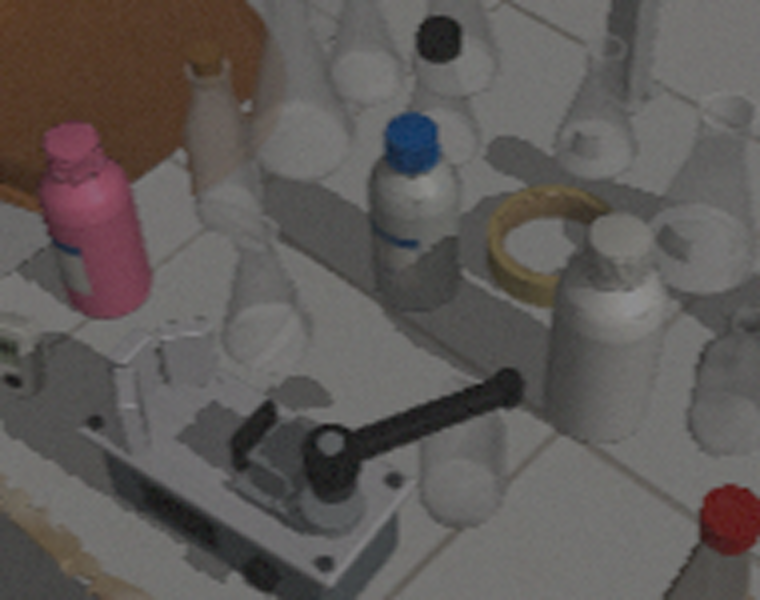

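The target is the blue-cap white bottle, cap at c1 (192,147) and c2 (412,130). The black-cap item is a clear flask and the white-cap bottle is visibly larger. The cradle's V is on the left at c1 (180,515) and the pivot is at c1 (398,497). The handle end is at c1 (472,333), pointing away from the robot.

Run:
```python
from h import *
T=lambda u,v,z:at_z("top",190+u/4-.4,130+v/4-.4,z)
S=lambda u,v,z:at_z("scene",170+u/4-.4,120+v/4-.4,z)
print("cap",T(192,147,144),S(412,130,144))
print("hub",T(398,497,146),S(331,440,146))
print("end",T(472,333,142),S(510,385,142))
print("big",T(467,150,164),S(622,238,164))
c=[T(*p,80) for p in[(137,452),(150,585),(438,553),(412,427)]]
print("corners",*c)
print("screws",*[T(*p,80) for p in[(147,467),(157,573),(428,543)]])
print("screwsS",*[S(*p,80) for p in[(95,422),(395,480),(324,563)]])
print("flasks bases",T(418,350,0),T(148,335,0),"tops110",T(425,350,110))
print("padfront",T(302,505,121))
```

```text
cap [635.464 -42.63  144.   ] [636.076 -39.931 144.   ]
hub [ 431.108 -166.921  146.   ] [ 431.243 -166.142  146.   ]
end [ 527.797 -209.562  142.   ] [ 524.443 -212.279  142.   ]
big [ 633.324 -203.988  164.   ] [ 633.835 -203.14   164.   ]
corners [453.38   -6.583  80.   ] [371.484 -16.281  80.   ] [ 393.294 -194.329   80.   ] [ 471.094 -177.263   80.   ]
screws [444.178 -12.969  80.   ] [378.906 -20.459  80.   ] [ 399.388 -188.049   80.   ]
screwsS [379.728 -17.888  80.   ] [ 466.305 -178.084   80.   ] [ 400.056 -185.566   80.   ]
flasks bases [ 521.408 -183.869    0.   ] [528.968  -3.266   0.   ] tops110 [ 518.306 -183.416  110.   ]
padfront [ 424.295 -110.367  121.   ]
```

```bash
cat >> h.py <<'E'
def down(a):
    c,s=np.cos(a),np.sin(a)
    return R.from_matrix(np.array([[-s,c,0],[c,s,0],[0,0,-1.]]).T).as_quat()
E
python3 - <<'E'
from h import *
q=down(-0.2); print(env.solve_ik([430,-150,330],q))
env.move_ptp([430,-150,330],q)
i=env.camera_info("wrist");print(repr(i)); 
import pickle;pickle.dump(i,open("w1.pkl","wb"))
snap("wrist","w1.png",s=1.4);print(env.observe()["time"],env.observe()["tcp_pos"],env.observe()["wrist_force"])
for P in[(419,-67,80),(431,-167,146)]:print(proj("wrist",P,i)*1.4)
E
```

```text
[-0.416  0.035  1.659 -0.     1.448 -0.216]
{'K': array([[325.192,   0.   , 281.967],
       [  0.   , 325.192, 210.8  ],
       [  0.   ,   0.   ,   1.   ]]), 'origin': array([445.887, -78.046, 448.621]), 'attitude': array([ 0.985, -0.098, -0.015,  0.143])}
2.8583 [ 430.203 -149.539  329.953] [-0.342 -0.494 -0.346]
[359.582 157.372]
[399.617 295.703]
```

View pics/w1.png

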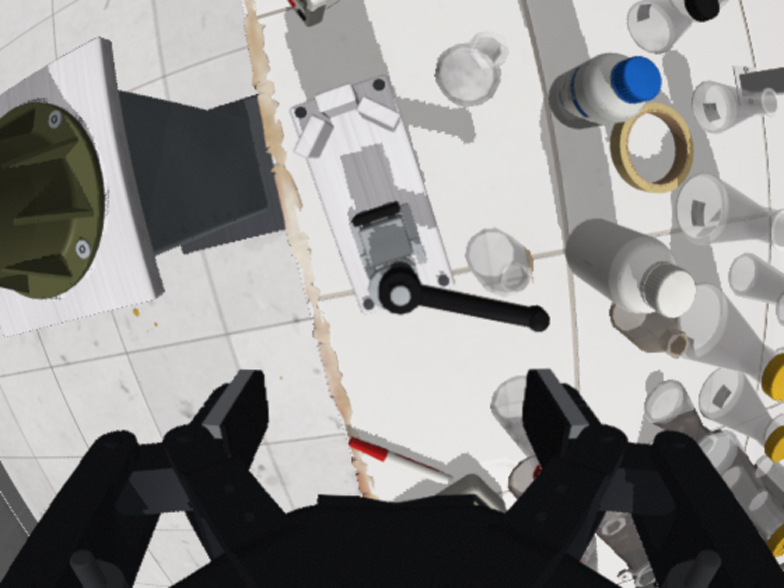

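The wrist view shows plate screws at (302,112), (379,85), (368,304) and (443,281), the hub at (401,295) and the handle end at (540,319). The hub prediction matches to within 2 px.

Run:
```python
from h import *
import pickle;i=pickle.load(open("w1.pkl","rb"))
W=lambda u,v,z:at_z("wrist",u/1.4-.2,v/1.4-.2,z,i)[:2]
s=[W(*p,80) for p in[(302,112),(379,85),(368,304),(443,281)]];s=np.array(s);print(s)
a=s[:2].mean(0);b=s[2:].mean(0);ex=(a-b)/np.linalg.norm(a-b);print("ex",ex,np.linalg.norm(a-b),"seat",(a+b)/2+33*ex)
h=W(401,295,146);e=W(540,319,142);print("hub",h,"seat2",h+100*ex,"end",e,e-h,np.linalg.norm(e-h),np.arctan2(*(e-h)[::-1]))
print("cap",W(637,79,144),"pad front",W(372,211,121))
```

```text
[[ 380.937  -19.525]
 [ 445.821  -11.886]
 [ 399.78  -188.02 ]
 [ 465.817 -180.68 ]]
ex [-0.114  0.993] 169.75876856564724 seat [419.314 -67.244]
hub [ 431.888 -166.454] seat2 [420.449 -67.11 ] end [ 529.006 -206.1  ] [ 97.118 -39.646] 104.89851336161956 -0.38757341934892797
cap [631.279 -41.212] pad front [ 422.569 -107.78 ]
```

Run:
```python
from h import *
def st(m):
    o=env.observe();print(m,round(o["time"],2),o["tcp_pos"],"F",o["wrist_force"],"M",o["moment"],"w",round(o["grip_width"],1),round(o["grasp_force"],1))
q=down(-0.1)
env.move_ptp([635.5,-41.3,250],q);st("above")
env.move_l([635.5,-41.3,147],120);st("at")
env.grasp(50);st("grip")
env.move_l([635.5,-41.3,165],60);st("lift")
env.move_l([635.5,-41.3,320],200);st("up")
env.move_l([460,-72,320],200);st("near")
snap("wrist","w2.png",s=1.4)
import pickle;pickle.dump(env.camera_info("wrist"),open("w2.pkl","wb"))
```

```text
above 3.83 [635.166 -41.912 250.847] F [ 0.633  0.18  -0.574] M [ 0.019 -0.068 -0.01 ] w 85.2 0.0
at 4.83 [635.837 -41.396 147.977] F [0.984 0.483 0.762] M [-0.056  0.061  0.033] w 85.2 0.0
grip 5.36 [635.717 -41.328 147.49 ] F [ 0.104 -0.798  3.963] M [-0.045  0.088 -0.005] w 32.9 49.8
lift 5.81 [635.482 -41.278 165.163] F [-0.576 -0.071 -2.808] M [-0.001  0.006  0.008] w 33.6 49.9
up 6.73 [635.225 -41.288 318.349] F [-1.405  0.302 -2.901] M [-0.02   0.005 -0.018] w 33.4 50.0
near 7.78 [460.563 -71.918 319.718] F [ 0.543  0.502 -2.816] M [-0.005  0.017 -0.077] w 33.5 50.0
```

View pics/w2.png

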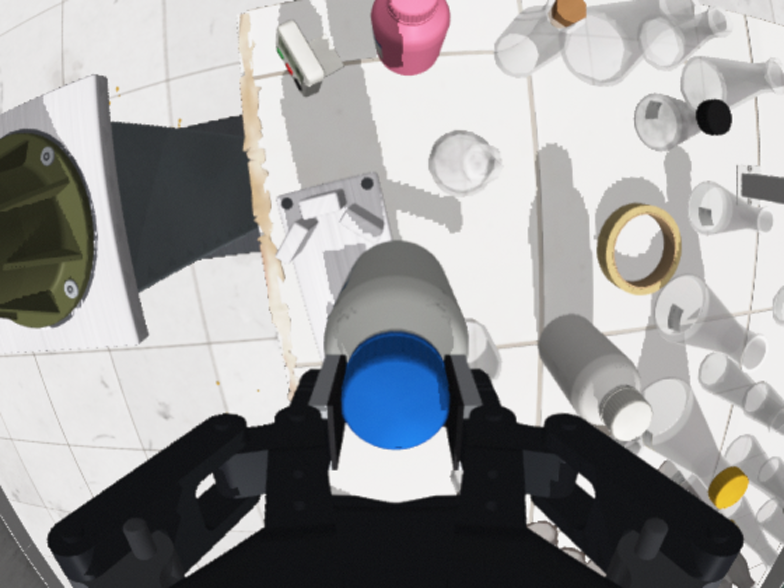

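The bottle is held upright, with the cap centred between the pads at about (396,392). I'll compute how far the cap sits from the TCP.

Run:
```python
from h import *
import pickle;i=pickle.load(open("w2.pkl","rb"))
for v in(388,392,396):print(at_z("wrist",396/1.4-.2,v/1.4-.2,316.2,i))
W=lambda u,v,z:at_z("wrist",u/1.4-.2,v/1.4-.2,z,i)[:2]
print("body underside front edge",W(396,241,172), "screws",W(287,203,80),W(367,183,80))
print(proj("wrist",(460.5,-71.9,316.2),i)*1.4)
```

```text
[462.856 -64.4   316.2  ]
[462.719 -65.78  316.2  ]
[462.58  -67.174 316.2  ]
body underside front edge [464.918 -44.458] screws [379.9   -19.704] [445.492 -11.681]
[390.542 409.43 ]
```

Run:
```python
from h import *
env.move_l([420.1,-72.2,283],150);o=env.observe();print(o["tcp_pos"],o["wrist_force"],o["time"])
b=np.append(o["tcp_pos"][:2],0)
s=env.camera("scene")[:,:,::-1];w=env.camera("wrist")[:,:,::-1]
import pickle;pickle.dump(env.camera_info("wrist"),open("w3.pkl","wb"))
k=4;cs=cv2.resize(s[110:260,160:290],None,fx=k,fy=k,interpolation=cv2.INTER_CUBIC)
# draw predicted axis points and silhouette sides
for z,r,c in((0,30,(0,0,255)),(95,30,(0,0,255)),(126,17.5,(0,255,0)),(144,17.5,(0,255,0))):
    P=np.array([proj("scene",b+[r*np.cos(t),r*np.sin(t),135.5+z]) for t in np.linspace(0,6.28,40)])
    cv2.polylines(cs,[np.int32((P-[160,110]+.4)*k)],False,c,1)
cv2.imwrite("pics/s3.png",cs)
```

```text
[420.857 -72.248 283.591] [ 0.878 -0.026 -3.761] 8.3417
```

View pics/s3.png

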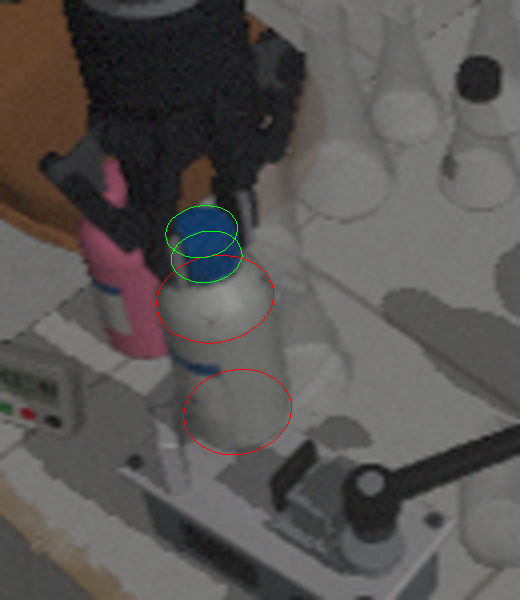

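The predicted outline at TCP (red and green) overlays the real bottle within about 1 mm, base at (236,452), so it is upright and centred. Next I lower it with force checks.

Run:
```python
from h import *
x,y=419.9,-72.2
env.move_l([x,y,250],80)
F0=env.observe()["wrist_force"];print(F0)
z=250
while z>224.5:
    z-= 4 if z>233 else 0.7
    env.move_l([x,y,z],40 if z>233 else 12)
    o=env.observe();d=o["wrist_force"]-F0
    if z<236 or abs(d[:2]).max()>4: print(round(z,1),o["tcp_pos"],d)
    if d[2]>2.2 or np.hypot(*d[:2])>7: break
env.hold(.2);o=env.observe();print("stop",z,o["tcp_pos"],o["wrist_force"]-F0,o["time"])
```

```text
[-0.175  0.373 -4.024]
234 [419.8   -72.172 233.739] [ 0.184 -0.064  0.796]
230 [419.903 -72.215 229.978] [ 0.264 -0.093  0.115]
229.3 [419.908 -72.199 229.286] [ 0.903 -0.398  1.768]
228.6 [419.899 -72.186 228.56 ] [ 0.254 -0.571  0.538]
227.9 [419.916 -72.21  227.884] [-0.363 -0.199  0.731]
227.2 [420.06  -72.213 227.456] [0.535 0.041 5.54 ]
stop 227.20000000000005 [420.025 -72.231 227.432] [ 0.094 -0.206  5.971] 11.6917
```

Run:
```python
from h import *
env.let_go();env.hold(.2)
env.move_l([420,-72.2,275],100);env.move_l([425,-150,330],200)
i=env.camera_info("wrist");im=env.camera("wrist")[:,:,::-1].copy()
im=cv2.resize(im,None,fx=2,fy=2,interpolation=cv2.INTER_CUBIC)
def circ(c,r,z,col):
    P=np.array([proj("wrist",(c[0]+r*np.cos(t),c[1]+r*np.sin(t),z),i) for t in np.linspace(0,6.28,40)])
    cv2.polylines(im,[np.int32(P*2+.5)],False,col,1)
circ((420,-72.2),17.5,224,(0,0,255));circ((420,-72.2),30,178,(0,0,255));circ((431.3,-166.6),16,146,(0,255,0));
for a in(-.43,-.39):
    circ((431.3+106*np.cos(a),-166.6+106*np.sin(a)),9,142,(0,255,0))
cv2.imwrite("pics/w4.png",im[60:560,350:850])
o=env.observe();print(o["time"],o["wrist_force"],o["joint_pos"])
# push plan check
p=np.array([431.3,-166.6])
for a in np.arange(-.2,-3.0,-.4):
    t=a+18/85
    for k,off in(("y in",np.pi),("y out",0)):
        print(round(a,2),k,env.solve_ik(np.r_[p+85*np.array([np.cos(a),np.sin(a)])+21*np.array([-np.sin(a),np.cos(a)]),143],down(a+off)))
```

```text
13.75 [ 0.328  0.362 -0.204] [-0.419  0.024  1.672  0.     1.447 -0.32 ]
-0.2 y in None
-0.2 y out [-0.372  0.407  1.658 -0.     1.077 -0.172]
-0.6 y in None
-0.6 y out [-0.433  0.419  1.64  -0.     1.083  0.167]
-1.0 y in None
-1.0 y out [-0.497  0.408  1.656 -0.     1.078  0.503]
-1.4 y in [-0.556  0.375  1.704 -0.     1.063 -2.298]
-1.4 y out [-0.556  0.375  1.704 -0.     1.063  0.844]
-1.8 y in [-0.604  0.322  1.777 -0.     1.043 -1.946]
-1.8 y out [-0.604  0.322  1.777 -0.     1.043  1.196]
-2.2 y in [-0.634  0.256  1.865 -0.     1.021 -1.576]
-2.2 y out [-0.634  0.256  1.865 -0.     1.021  1.566]
-2.6 y in [-0.638  0.184  1.955 -0.     1.002 -1.18 ]
-2.6 y out [-0.638  0.184  1.955 -0.     1.002  1.962]
```

View pics/w4.png

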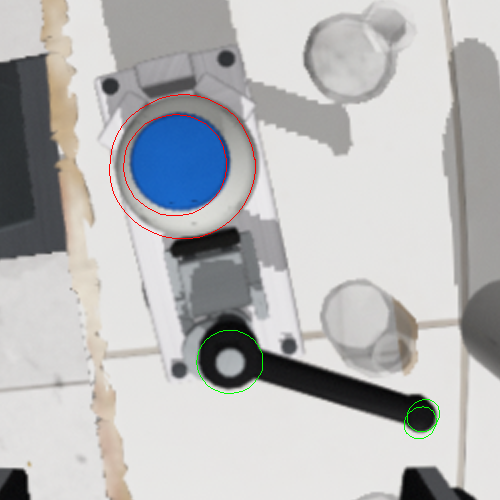

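The bottle stands upright in the cradle within about 2 mm of the predicted circle, clear of the pad at (205,240). The handle end is at (421,412). Next I push the handle with closed fingers.

```bash
cat >> h.py <<'E'
PV=np.array([431.3,-166.6])
def pose(a,z=148,r=85,off=18):
    er=np.array([np.cos(a),np.sin(a)]);et=np.array([-er[1],er[0]])
    return np.r_[PV+r*er+off*et,z],down(a)
def ft(a,n=3):
    f=[]
    for _ in range(n): f.append(env.observe()["wrist_force"]); env.hold(.02)
    f=np.mean(f,0);return f@[-np.sin(a),np.cos(a),0],f@[np.cos(a),np.sin(a),0],f[2]
E
python3 - <<'E'
from h import *
env.grasp(20)
p,q=pose(-.2,200);env.move_ptp(p,q)
for z in(170,160,154,148):
    env.move_l([p[0],p[1],z],60);f=ft(-.2);print(z,np.array(f))
    if f[2]>4: env.move_l([p[0],p[1],z+8]);raise SystemExit("touch")
B=np.array(ft(-.2));a=-.2
while a>-1.95:
    a-=.06;p,q=pose(a);env.move_l(p,50,q)
    f=np.array(ft(a,2))-B;print(round(a,2),f)
    if f[0]>18 or abs(f[1:]).max()>12: print("STOP");break
print(env.observe()["time"],env.observe()["tcp_pos"])
np.save("B.npy",B)
E
```

```text
170 [0.088 0.372 0.124]
160 [-0.336 -0.421  0.288]
154 [-0.019  0.147  0.177]
148 [-0.086 -0.28   0.44 ]
-0.26 [-0.618 -0.223 -0.427]
-0.32 [-0.492  0.85  -1.029]
-0.38 [-0.344  0.055 -0.037]
-0.44 [-0.207  0.771 -0.472]
-0.5 [-0.073  0.442 -0.791]
-0.56 [ 0.108  0.136 -0.298]
-0.62 [-0.647 -0.089 -0.932]
-0.68 [ 0.214  0.793 -1.113]
-0.74 [ 0.819  2.18  -0.693]
-0.8 [ 1.108  2.528 -0.853]
-0.86 [ 2.125  2.438 -1.166]
-0.92 [ 3.303  3.044 -0.862]
-0.98 [ 3.62   4.417 -1.201]
-1.04 [ 4.836  4.535 -1.49 ]
-1.1 [ 5.18   4.38  -1.966]
-1.16 [ 5.506  5.478 -2.336]
-1.22 [ 6.286  4.379 -2.938]
-1.28 [ 7.218  4.777 -2.993]
-1.34 [ 7.703  5.833 -3.108]
-1.4 [ 8.29   6.271 -3.605]
-1.46 [ 8.26   6.383 -3.646]
-1.52 [ 8.021  6.325 -3.418]
-1.58 [ 8.242  6.122 -3.643]
-1.64 [ 8.844  6.928 -3.676]
-1.7 [ 7.958  5.704 -2.86 ]
-1.76 [ 7.758  6.756 -3.06 ]
-1.82 [ 7.55   6.122 -2.923]
-1.88 [ 7.055  6.435 -1.654]
-1.94 [ 6.917  6.201 -1.347]
-2.0 [ 6.53   5.79  -0.864]
25.6667 [ 412.574 -252.132  148.457]
```

Run:
```python
from h import *
B=np.load("B.npy");a=-2.0;low=0
while a>-2.9:
    a-=.03;p,q=pose(a);env.move_l(p,30,q)
    f=np.array(ft(a,3))-B;print(round(a,2),f)
    low=low+1 if np.hypot(*f[:2])<1.6 else 0
    if low>=2: print("snap?");break
    if f[0]>12 or abs(f[1:]).max()>14: print("STOP");break
print(env.observe()["time"])
```

```text
-2.03 [ 6.105  5.767 -0.426]
-2.06 [ 5.288  5.588 -0.155]
-2.09 [ 5.036  4.511 -0.227]
-2.12 [4.591 4.193 0.75 ]
-2.15 [4.515 3.809 0.581]
-2.18 [3.995 2.889 0.999]
-2.21 [3.295 2.632 0.85 ]
-2.24 [2.482 1.371 1.63 ]
-2.27 [1.967 0.937 0.989]
-2.3 [1.103 0.525 1.125]
-2.33 [0.654 0.28  0.044]
snap?
28.9667
```

Run:
```python
from h import *
B=np.load("B.npy");a=-2.33
for _ in range(3):
    a-=.03;p,q=pose(a);env.move_l(p,30,q)
    f=np.array(ft(a,4))-B;print(round(a,2),f)
    if f[0]>6: print("STOP");break
t=env.camera("top")[:,:,::-1];s=env.camera("scene")[:,:,::-1]
z=lambda im,a,b,c,d,k:cv2.resize(im[b:d,a:c],None,fx=k,fy=k,interpolation=cv2.INTER_CUBIC)
cv2.imwrite("pics/c5.png",np.hstack([z(t,210,215,330,325,4)[:440,:400],z(s,170,165,270,275,4)]))
w=env.camera("wrist")[:,:,::-1];cv2.imwrite("pics/c5w.png",w)
print(env.observe()["time"])
```

```text
-2.36 [-0.079 -0.166 -0.213]
-2.39 [-0.563  0.403 -0.895]
-2.42 [-0.399  0.263 -0.261]
30.0667
```

View pics/c5.png

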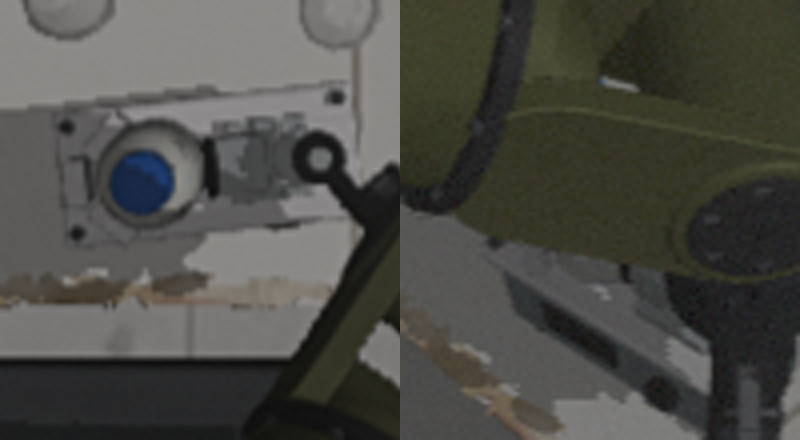

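The pad is on the bottle at (210,165). The bar from hub (320,157) points to (365,215), about -2.48 rad, ahead of the pusher at -2.42, and there's no contact force. So it has snapped. I'll back off and check.

Run:
```python
from h import *
p,q=pose(-2.3);env.move_l(p,50,q)
env.move_l([p[0],p[1],230],120)
env.move_l([p[0]+10,-330,330],200)
t=env.camera("top")[:,:,::-1];s=env.camera("scene")[:,:,::-1]
z=lambda im,a,b,c,d,k:cv2.resize(im[b:d,a:c],None,fx=k,fy=k,interpolation=cv2.INTER_CUBIC)
cv2.imwrite("pics/c6.png",np.hstack([z(t,210,215,310,325,4),z(s,170,145,270,255,4)]))
o=env.observe();print(o["time"],o["tcp_pos"],o["wrist_force"])
```

```text
32.175 [ 397.958 -329.315  329.036] [ 0.545  0.646 -0.014]
```

View pics/c6.png

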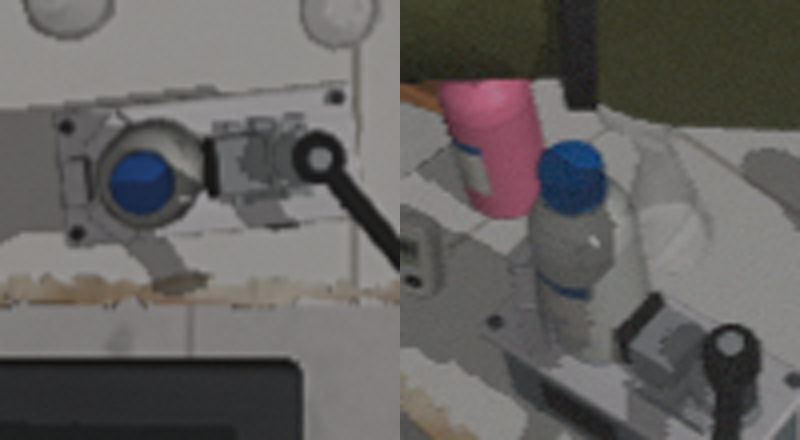

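The handle stayed shut with nothing touching it: the bar is still at about -2.51 rad, (320,157) to (395,260). The bottle is upright in the V with the pad on it at (210,165).

```bash
python3 -c "
from h import *
print(env.finish_job(),env.observe()['time'])"
```

```text
the job is handed in; nothing more can be done
the job is handed in; nothing more can be done
```

The job is handed in, with no verdict shown: the smaller (blue-cap) bottle stands upright in the V with the pad against it, and the cam handle snapped over centre and stayed shut after I backed off; the force I felt on the handle peaked at about 11 N.

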